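# Load the wood specimens into the balance with tongs

## Task

Slide open the top door of the laboratory balance and use the tongs to move every small wood specimen from the paper mat onto the weighing pan, side by side and not stacked, setting them down gently. Then put the tongs back upright in their stand and slide the door fully shut. Never touch the specimens with the gripper itself, and leave the resin block, jar and slide box where they are.

Things in the scene. Friction and masses are not known exactly. Their poses are not given: they have to be found in the camera images.
- block1: loose rectangular wood specimen, 30 x 22 x 22 mm, 14 g; origin at its centre, x along the 30 mm side; starts lying flat on the paper mat. None if absent in this run
- block2: loose rectangular wood specimen, 30 x 22 x 22 mm, 14 g; origin at its centre, x along the 30 mm side; starts lying flat on the paper mat. None if absent in this run
- block3: loose rectangular wood specimen, 30 x 22 x 22 mm, 14 g; origin at its centre, x along the 30 mm side; starts lying flat on the paper mat. None if absent in this run
- block4: loose rectangular wood specimen, 30 x 22 x 22 mm, 14 g; origin at its centre, x along the 30 mm side; starts lying flat on the paper mat. None if absent in this run
- block5: loose rectangular wood specimen, 30 x 22 x 22 mm, 14 g; origin at its centre, x along the 30 mm side; starts lying flat on the paper mat. None if absent in this run
- door (a joint): the balance's clear sliding top door, m: 0 = shut, 0.18 = fully open; it slides away from the balance's front along the balance's +x axis (see pan_centre), stays where left, drags with about 1.5 N. Starts shut or up to 30 mm ajar. The panel is 206 x 196 mm, centred over the pan when shut, its upper face at z = 0.135
- door_handle (a point): centre of the grey handle bar on top of the door, near its front edge; the bar is 14 mm thick along the slide direction, 60 mm long across it and rises 28 mm above the door (14 mm above this point). It moves with the door; pinch it from above
- pan_centre (a point): centre of the upper face of the balance's steel weighing pan, a disc of radius 85 mm, at z = 0.06; z up, x to the back of the balance (the door's opening direction), y to its left
- balance: white laboratory balance, fixed; origin on the table under pan_centre, same axes. The pan lies in a glass-walled chamber 200 mm (x) by 200 mm (y) inside, centred on it, floor at z = 0.057, walls 5 mm thick to z = 0.13, open only at the top when the door is slid back. Behind it a housing (x 105 to 285 mm, y +-110, top z 0.12), in front a low panel (to x -165 mm, top z 0.057)
- tongs: loose spring tongs, 155 mm tall, 0.1 kg, standing tips down in the stand. Origin midway between the two tips at their lower end; z up along the arms, y from arm to arm. Two straight parallel steel arms, each 6 mm thick (y), 16 mm wide (x), 150 mm long; between their upper ends (133 to 155 mm above the tips) a black spring sleeve, 16 mm in y, 24 mm in x
- tongs_left (a joint): inward travel of each tongs arm, m (0 at rest, at most 0.012); both move equally, staying parallel. At 0: 52 mm over the arms' outer faces, 40 mm inside; a spring pushes back with 1 N per mm on each arm. Squeeze the outer faces with the gripper about 110 mm above the tips: at 45 mm outside they are held and still open (33 mm inside); on a 22 mm specimen 34 mm outside; a 25 N grip carries it
- stand_floor (a point): centre of the floor of the pocket in the tongs' stand (fixed grey block 36 x 74 mm, 60 mm high); z up, x and y along the pocket's sides. The pocket is 24 mm (x) by 62 mm (y), 54 mm deep, its floor at z = 0.006; the tongs stand in it with their y along its y, either way round
- mat: fixed white paper mat, 240 x 200 x 3 mm, on which the specimens lie; origin under its centre
- resin: bystander: loose mauve resin-cast block, 46 mm cube, larger than the specimens; origin at the centre of its underside. Not to be weighed
- jar: bystander: loose amber glass jar, 48 mm wide, 75 mm high; origin at the centre of its underside
- slidebox: bystander: loose wooden slide box, 100 x 75 x 32 mm; origin at the centre of its underside

How it is judged:
On the way, in this order (a step that is already met when the one before it is completed fails the run):
1. the balance's door is slid open (at least 130 mm) (value of joint door above 0.13 m), for 0.2 s.
2. every specimen is on the pan, with the door open (horizontal distance between each of block1, block2, block3, block4, block5 and pan_centre below 0.085 m and z of block1 in the frame of pan_centre between 0.005 and 0.021 m and z of block2 in the frame of pan_centre between 0.005 and 0.021 m and z of block3 in the frame of pan_centre between 0.005 and 0.021 m and z of block4 in the frame of pan_centre between 0.005 and 0.021 m and z of block5 in the frame of pan_centre between 0.005 and 0.021 m and value of joint door above 0.08 m), for 0.2 s.
3. the tongs stand in their stand again, the door still open (distance between tongs and stand_floor below 0.012 m and angle between tongs's own z axis and vertical below 0.2 rad and value of joint door above 0.05 m), for 0.2 s.
4. the door is shut (value of joint door below 0.006 m), for 0.2 s.
At the end, for the whole second after the job is handed in: every specimen present rests on the pan (its centre within the 85 mm radius), none on top of another; the tongs stand upright on the floor of their stand's pocket (within 12 mm and 0.2 rad); the door is shut to within 6 mm; all at rest (horizontal distance between each of block1, block2, block3, block4, block5 and pan_centre below 0.085 m and z of block1 in the frame of pan_centre between 0.005 and 0.021 m and z of block2 in the frame of pan_centre between 0.005 and 0.021 m and z of block3 in the frame of pan_centre between 0.005 and 0.021 m and z of block4 in the frame of pan_centre between 0.005 and 0.021 m and z of block5 in the frame of pan_centre between 0.005 and 0.021 m and distance between tongs and stand_floor below 0.012 m and angle between tongs's own z axis and vertical below 0.2 rad and value of joint door below 0.006 m and linear speed of each of tongs, block1, block2, block3, block4, block5 below 0.02 m/s); the robot touches nothing.
It fails at once if a specimen is touched with the gripper or arm instead of the tongs (contact force between any of the fingers, the arm and block1 above 0.3 N or contact force between any of the fingers, the arm and block2 above 0.3 N or contact force between any of the fingers, the arm and block3 above 0.3 N or contact force between any of the fingers, the arm and block4 above 0.3 N or contact force between any of the fingers, the arm and block5 above 0.3 N).
It fails at once if the pan is pressed or struck hard (over 30 N) (contact force between pan and anything else above 30 N).
It fails at once if a specimen is dropped onto the pan from more than about 25 mm, instead of being set down ((horizontal distance between block1 and pan_centre below 0.085 m and z of block1 in the frame of pan_centre between 0.013 and 0.045 m and linear speed of block1 above 0.7 m/s) or (horizontal distance between block2 and pan_centre below 0.085 m and z of block2 in the frame of pan_centre between 0.013 and 0.045 m and linear speed of block2 above 0.7 m/s) or (horizontal distance between block3 and pan_centre below 0.085 m and z of block3 in the frame of pan_centre between 0.013 and 0.045 m and linear speed of block3 above 0.7 m/s) or (horizontal distance between block4 and pan_centre below 0.085 m and z of block4 in the frame of pan_centre between 0.013 and 0.045 m and linear speed of block4 above 0.7 m/s) or (horizontal distance between block5 and pan_centre below 0.085 m and z of block5 in the frame of pan_centre between 0.013 and 0.045 m and linear speed of block5 above 0.7 m/s)).
It fails at once if the resin block, jar or slide box is displaced (over 30 mm) (distance of any of resin, jar, slidebox from where it was at the start of the episode above 0.03 m).
Of block1, block2, block3, block4, block5 only 3 to 5 are there at a start; the rules pass over those that are not, and their reading is None.
At some moment in a run one of block1, block2, block3, block4, block5 may be knocked a few centimetres aside while the robot is not near it.
It also fails if it takes over 210 s, if anything falls off the work surface, if the arm or the gripper's body presses on something with over 40 N, if the wrist force passes 120 N, or if a joint passes its speed limit or range.

## Robot

A 7-joint arm with a two-finger parallel gripper is mounted at the origin on the work surface. World frame = base frame: x ahead of the robot, y to its left, z up, the work surface at z = 0. Lengths are in m, angles in rad, forces in N, time in s.
With the tool pointing down it reaches from about 0.425 to 0.875 m from the base axis. Payload 4.7 kg.
Tool frame: the origin (TCP) lies midway between the tips of the shut fingers; the grasp point (between the pads) lies 19 mm behind it; z points along the fingers, y is the line along which they close (so a half turn about z gives the same grasp; the last joint's range is limited). The gripper opens to 87 mm and grips with 3 to 60 N. Pads are 19 mm wide; open, the fingers measure 117 mm over their backs; the gripper's body (75 mm by 190 mm) begins 51 mm behind the grasp point.
Start: joints at [1.229, 0.321, -0.07, 1.45, 0.023, 1.371, -0.057], TCP at [0.226, -0.609, 0.223] pointing down, gripper open.
Joint ranges: [-2.86, 2.86], [-0.3, 2.09], [-1.38, 1.24], [0.06, 2.45], [-1.56, 4.7], [0.09, 2.05], [-2.69, 2.69]. Speed limits (rad/s): [2.57, 2.57, 3.14, 3.14, 3.14, 3.14, 3.14].

## Interface

Orientations are given as a rotation vector (axis times angle).
In Python, from bench import ctrl gives the robot as it stands. The module is installed in compiled form; this text tells all that it offers.
- The arm moves only by the tool carry_out, never from a script. Its argument "steps" is a list of rows, each a list of 7 numbers: the turn, a rotation vector about the world's x, y, z in degrees, then the shift along the world's x, y, z in cm, then the opening, from 0 (shut) to 1 (fully open). A call has 1 to 12 rows; each row is the pose to reach, as a shift and turn from the pose commanded when the call began; what a row does not reach only later rows make up. A row lasts 1/10 s, in which the tool goes at most 50 mm and 8.59 degrees, less where a joint would pass 70% of its speed; a pose out of reach is approached as far as the arm can. A call with a gripper value outside its range is refused whole. The fingers move at their own pace and stop on an object; "squeeze" is the grip in N (left out, the last holds). Time passes only in rows, so rows that repeat a pose let the fingers close. It gives the time, the measured TCP pose, the force, the opening and the grip force at its end, in the units of the state.
- ctrl.get_state(): the state, without advancing time (a new reading comes with each control period).
- ctrl.get_image(name): name is "side" or "top"; returns a dict with "pixels" (480x640x3 uint8, red, green, blue), "camera_matrix" (3x3 intrinsics, pixels), "cam_to_world" (4x4, takes a point from camera to world coordinates). Camera axes: x right, y down, z forward; pixel columns grow to the right and rows downward; lengths in m; the calibration is good to about 2 mm. A picture is of the moment at which its call begins. There is no depth.
- ctrl.close_job(): hands the job in; it is judged then, once.
The state is a dict: "time": time; "joint_positions": joint angles; "qd": joint speeds; "joint_torque": joint torques, N m; "position": TCP position; "tool_rot": TCP orientation; "ft_force": force on the tool from outside, world axes, zero at the start; "torque": the same for the moment, N m; "grip_width": opening from 0.0 (shut) to 1.0 (fully open); "grip_force": force on a finger pad.
Only numpy, scipy, OpenCV 4.12 (cv2) and the standard library are available. Lean on these libraries where they do the work, as an engineer would, in place of code of your own. Each camera call takes 0.05 s, during which the arm holds its last target. There are 200 camera calls.

## Working session

There is one attempt and no reset: what is moved stays moved. The work goes in short steps, Python scripts to look and compute and a tool call to move; the robot and the scene stay as the last step left them, time stands still between calls to the robot, and variables do not carry over. Pictures are saved under pics/ and viewed, at most 15 in all, crops included, and the job is handed in when it is done.

Besides the shell and the picture viewer there is one more tool, called after "Emit:" as name(argument=value, ...) on one line, values as JSON. carry_out: Moves the arm, as the interface text tells. Its arguments: {"type":"object","properties":{"steps":{"type":"array","items":{"type":"array","items":{"type":"number"}}},"squeeze":{"type":"number"}},"required":["steps"]}

```bash
mkdir -p pics; cat > h.py <<'E'
import numpy as np, cv2
from bench import ctrl
def snap(n,f):
    d=ctrl.get_image(n); cv2.imwrite('pics/'+f+'.png',d['pixels'][:,:,::-1]); np.savez('pics/'+f+'.npz',K=d['camera_matrix'],T=d['cam_to_world']); return d
def w(f,u,v,z):
    d=np.load('pics/'+f+'.npz'); T=d['T']; r=T[:3,:3]@np.linalg.solve(d['K'],[u,v,1.]); p=T[:3,3]; return p+r*(z-p[2])/r[2]
def px(f,P):
    d=np.load('pics/'+f+'.npz'); T=d['T']; c=T[:3,:3].T@(np.array(P)-T[:3,3]); q=d['K']@c; return q[:2]/q[2]
def crop(f,x,y,wd,ht,s,o):
    im=cv2.imread('pics/'+f+'.png')[y:y+ht,x:x+wd]; cv2.imwrite('pics/'+o+'.png',cv2.resize(im,None,fx=s,fy=s,interpolation=cv2.INTER_CUBIC))
E
python3 - <<'E'
from h import *
np.set_printoptions(precision=4,suppress=True)
for n in('top','side'):
    d=snap(n,n+'0'); print(d['camera_matrix'],d['cam_to_world'])
print(ctrl.get_state())
E
```

```text
[[565.3312   0.     314.5542]
 [  0.     565.3312 242.3856]
 [  0.       0.       1.    ]] [[-0.0271 -0.9912  0.1292  0.3613]
 [-0.9996  0.0262 -0.0079  0.0838]
 [ 0.0045 -0.1294 -0.9916  1.7304]
 [ 0.      0.      0.      1.    ]]
[[622.2274   0.     322.1154]
 [  0.     622.2274 241.026 ]
 [  0.       0.       1.    ]] [[ 0.9815 -0.1544  0.1128  0.4319]
 [-0.1912 -0.7767  0.6001 -0.7884]
 [-0.005  -0.6106 -0.7919  1.2425]
 [ 0.      0.      0.      1.    ]]
{'time': 0.1, 'joint_positions': array([ 1.2291,  0.3218, -0.0701,  1.4516,  0.0226,  1.3708, -0.0569]), 'qd': array([ 0.0005, -0.0008,  0.0021, -0.0045,  0.0009,  0.0003, -0.0001]), 'joint_torque': array([ -0.0002, -49.2571,  -0.4055, -31.3399,  -0.064 ,   0.0394,
         0.0001]), 'position': array([ 0.2262, -0.6089,  0.2216]), 'tool_rot': array([-3.0903, -0.5557,  0.0007]), 'ft_force': array([-0.1087,  0.433 ,  0.8483]), 'torque': array([-0.0147, -0.0018, -0.0365]), 'grip_force': 0.0, 'grip_width': 0.9993161387956311}
```

View pics/top0.png

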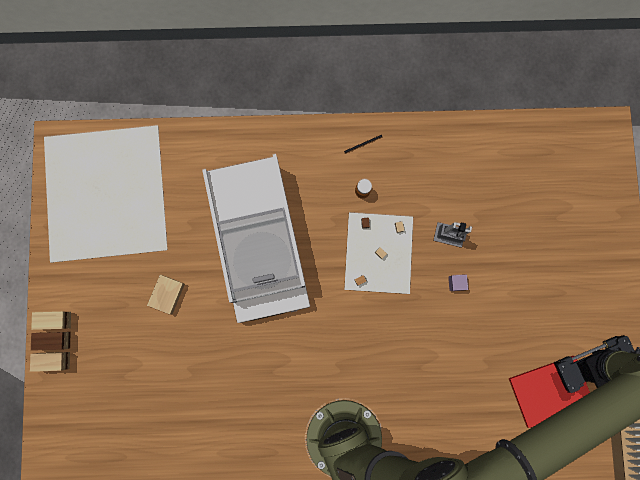

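View pics/side0.png

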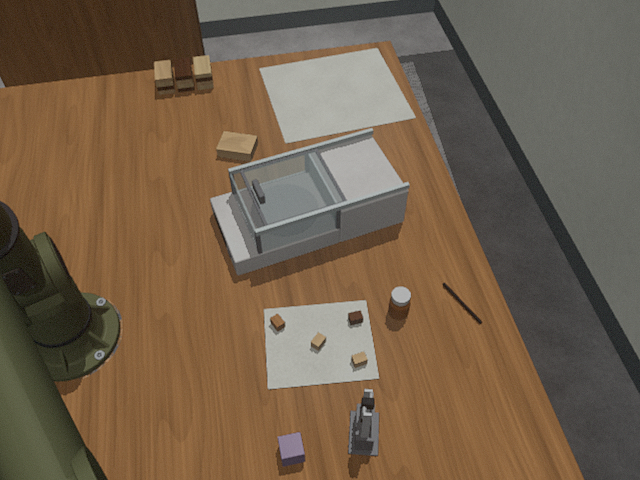

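The top view shows four specimens on the mat: (366,223), (400,227), (381,254) and (361,281). The stand and tongs are at (455,232), the handle at (263,278), resin at (459,283) and the jar at (364,187). Next I'll enlarge both views.

```bash
python3 - <<'E'
from h import *
crop('top0',340,205,140,100,5.6,'c1'); crop('top0',195,145,130,190,3.1,'c2a'); crop('side0',260,295,130,170,3.5,'c3')
a=cv2.imread('pics/c2a.png');b=cv2.imread('pics/c3.png'); h=max(a.shape[0],b.shape[0])
o=np.zeros((h,a.shape[1]+b.shape[1],3),np.uint8); o[:a.shape[0],:a.shape[1]]=a;o[:b.shape[0],a.shape[1]:]=b; print(o.shape,a.shape); cv2.imwrite('pics/c23.png',o[:600,:800] if o.shape[1]<=800 else cv2.resize(o,(800,int(h*800/o.shape[1]))))
E
```

```text
(595, 858, 3) (589, 403, 3)
```

View pics/c1.png

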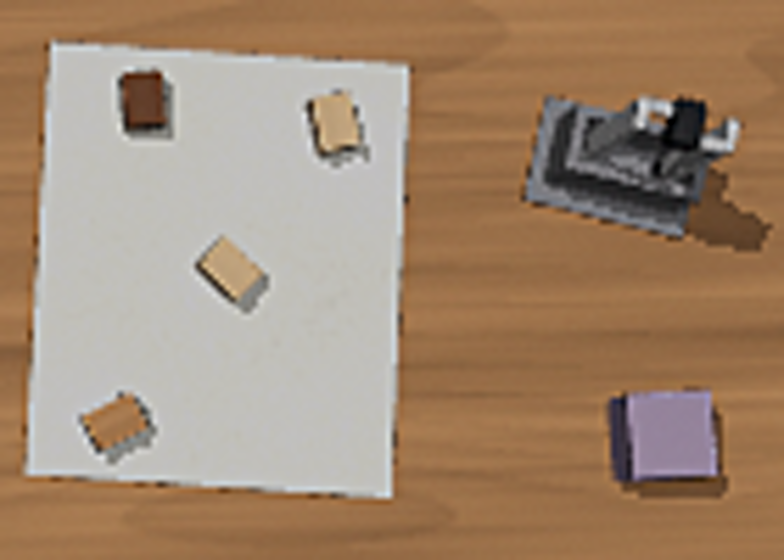

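View pics/c23.png

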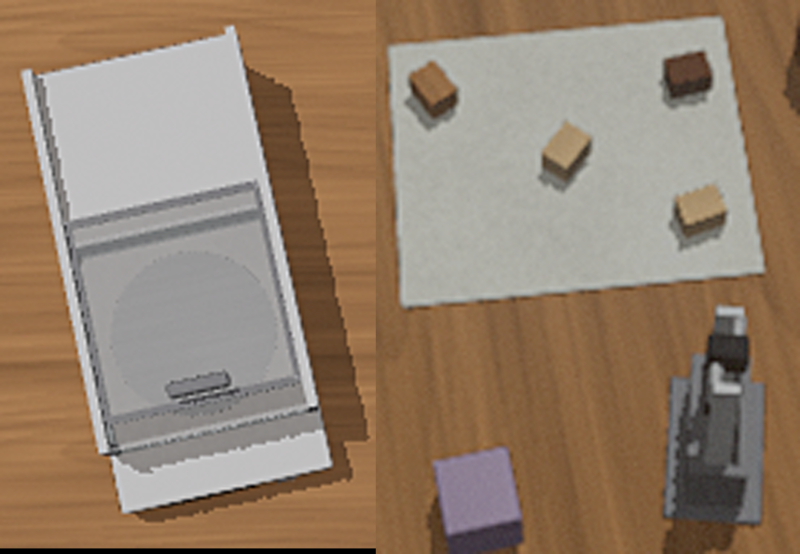

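```bash
cat > m.py <<'E'
from h import *
np.set_printoptions(precision=4,suppress=True)
t=lambda x,y:((x+.5)/5.6-.5+340,(y+.5)/5.6-.5+205)
b=lambda x,y:((x+.5)/2.8905-.5+195,(y+.5)/2.8905-.5+145)
s=lambda x,y:((x-375.8+.5)/3.2634-.5+260,(y+.5)/3.2634-.5+295)
def P(f,c,q,z): return np.array([w(f,*c(*p),z)[:2] for p in q])
def rect(q):
    e1=q[1]-q[0]+q[2]-q[3]; e2=q[2]-q[1]+q[3]-q[0]; return q.mean(0),np.linalg.norm(e1)/2,np.linalg.norm(e2)/2,np.degrees(np.arctan2(e1[1],e1[0])),np.degrees(np.arctan2(e2[1],e2[0]))
E
python3 - <<'E'
from m import *
B={'dark':[(120,73),(165,70),(168,128),(125,133)],'light1':[(310,97),(350,92),(362,145),(322,153)],'light2':[(222,237),(267,275),(246,298),(199,264)],'orange':[(81,423),(134,396),(152,425),(102,452)]}
S={'dark':[(663,58),(708,51),(712,79),(670,84)],'light1':[(675,192),(718,185),(726,207),(681,219)],'light2':[(568,123),(591,143),(569,170),(543,152)],'orange':[(411,77),(435,62),(457,91),(431,106)]}
for k in B: print(k,*rect(P('top0',t,B[k],.025)))
for k in S: print('S',k,*rect(P('side0',s,S[k],.025)))
print('stand z0',rect(P('top0',t,[(547,97),(705,130),(685,237),(527,198)],0)))
print('stand S z0',rect(P('side0',s,[(670,378),(765,383),(760,522),(665,515)],0)))
print('inner',rect(P('top0',t,[(572,112),(708,150),(698,192),(566,160)],.06)))
print('sleeve top',P('top0',t,[(687,113)],.155),P('side0',s,[(728,348)],.145))
print('arms',P('top0',t,[(655,107),(732,130)],.15),P('side0',s,[(731,312),(727,372)],.15))
print('resin',rect(P('top0',t,[(635,393),(712,390),(718,475),(635,477)],.046)))
print('jar',w('top0',364,184,.075),w('side0',401,294,.075))
print('walls',P('top0',b,[(28,73),(232,30),(316,409),(104,453)],.13))
print('pan',P('top0',b,[(193,332)],.06),P('top0',b,[(110,330),(277,330),(193,251)],.06),'handle',P('top0',b,[(167,383),(229,374),(229,385),(168,395)],.163))
print('mat',rect(P('top0',t,[(51,43),(409,66),(391,496),(26,473)],.003)))
E
```

```text
dark [ 0.6403 -0.0869] 0.024162339522034608 0.032682630110461186 -86.2568098218061 -178.38348188194334
light1 [ 0.6261 -0.1909] 0.02220574789831534 0.03068293084991477 -82.20992299431056 -170.3363809100267
light2 [ 0.5471 -0.1316] 0.03151728242884923 0.01826866573009644 -130.07403368004 136.78553295518753
orange [ 0.4645 -0.0654] 0.03147423202496899 0.018731854294137668 -64.01561867569357 -148.02906286016344
S dark [ 0.6385 -0.0891] 0.03066160558110412 0.02186084013792303 -2.159460473341308 -92.87612367698031
S light1 [ 0.6235 -0.1898] 0.03017588624586658 0.018377992758299506 2.125146039701862 -88.45306919252441
S light2 [ 0.545  -0.1334] 0.022005565791176178 0.026441410736887903 -52.1567113413811 -137.65998833855528
S orange [ 0.4634 -0.0674] 0.02049086318604649 0.027767084408837454 24.289395220918223 -67.08816990169565
stand z0 (array([ 0.6015, -0.3487]), np.float64(0.08911273561937956), np.float64(0.05951166563825952), np.float64(-104.55067504914727), np.float64(165.95853136795526))
stand S z0 (array([ 0.5979, -0.3457]), np.float64(0.059293963118598504), np.float64(0.0882225270302
[... 278 characters left out ...]
-0.3421]]
arms [[ 0.61   -0.3327]
 [ 0.5972 -0.3709]] [[ 0.6052 -0.3234]
 [ 0.5945 -0.3579]]
resin (array([ 0.4502, -0.3602]), np.float64(0.042697927472603765), np.float64(0.044950950641197696), np.float64(-89.74880060190979), np.float64(178.57670566030802))
jar [ 0.7493 -0.0822  0.075 ] [ 0.7417 -0.0837  0.075 ]
walls [[0.7902 0.3848]
 [0.8293 0.1794]
 [0.4459 0.1042]
 [0.4087 0.3116]]
pan [[0.5318 0.2293]] [[0.5362 0.3144]
 [0.5316 0.1431]
 [0.6159 0.2281]] handle [[0.4729 0.246 ]
 [0.4799 0.1864]
 [0.4694 0.1866]
 [0.4613 0.2452]]
mat (array([ 0.5502, -0.1266]), np.float64(0.19886638519277614), np.float64(0.23812758255297692), np.float64(-95.1863199145507), np.float64(174.76429203775922))
```

The top and side views agree to about 2 mm. The balance yaw is about 11°, the stand yaw about −15°, and four specimens are present. First I'll move to the door handle.

Emit:
carry_out(steps=[[0,0,6,0,0,4,1],[0,0,13,3,4,8,1],[0,0,20,6,7,10,1],[0,0,27,9,11,12,1],[0,0,34,12,14,12,1],[0,0,41,15,18,12,1],[0,0,48,18,22,12,1],[0,0,54,21,25,12,1],[0,0,60,24,29,12,1],[0,0,67,27,32,12,1],[0,0,74,30,36,12,1],[0,0,80.6,32,40,12,1]])

```text
time: 1.3
position: [0.5476, -0.2074, 0.3417]
tool_rot: [-1.992, -2.428, -0.001]
ft_force: [0.0, -0.8, -0.2]
grip_width: 0.998
grip_force: 0.0
```

Emit:
carry_out(steps=[[0,0,0,0,4,0,1],[0,0,0,0,8,0,1],[0,0,0,-1,12,0,1],[0,0,0,-2,16,0,1],[0,0,0,-3,20,0,1],[0,0,0,-4,24,0,1],[0,0,0,-5,28,0,1],[0,0,0,-6,32,0,1],[0,0,0,-7,36,0,1],[0,0,0,-7.6,40,0,1],[0,0,0,-7.6,42.4,0,1],[0,0,0,-7.6,42.4,-3,1]])

```text
time: 2.5
position: [0.4705, 0.2207, 0.3154]
tool_rot: [1.988, 2.43, 0.011]
ft_force: [0.4, 0.2, -0.5]
grip_width: 0.997
grip_force: 0.0
```

Emit:
carry_out(steps=[[0,0,0,0,-0.3,-4,1],[0,0,0,0,-0.3,-8,1],[0,0,0,0,-0.3,-11,1],[0,0,0,0,-0.3,-14,1],[0,0,0,0,-0.3,-16,1],[0,0,0,0,-0.3,-17,1],[0,0,0,0,-0.3,-17,0],[0,0,0,0,-0.3,-17,0],[0,0,0,0,-0.3,-17,0],[0,0,0,0,-0.3,-17,0],[0,0,0,0,-0.3,-17,0],[0,0,0,0,-0.3,-17,0]], squeeze=20)

```text
time: 3.7
position: [0.4706, 0.2117, 0.143]
tool_rot: [1.998, 2.423, 0.001]
ft_force: [-0.3, 1.0, 0.8]
grip_width: 0.537
grip_force: 0.0
```

Emit:
carry_out(steps=[[0,0,0,0,0,0,0],[0,0,0,0,0,0,0],[0,0,0,0,0,0,0],[0,0,0,0,0,0,0],[0,0,0,0,0,0,0],[0,0,0,0,0,0,0],[0,0,0,0,0,0,0],[0,0,0,0,0,0,0]])

```text
time: 4.5
position: [0.4705, 0.2117, 0.1426]
tool_rot: [1.998, 2.424, 0.0]
ft_force: [0.1, -0.4, -0.1]
grip_width: 0.16
grip_force: 20.0
```

Emit:
carry_out(steps=[[0,0,0,1,0.2,0,0],[0,0,0,2.5,0.5,0,0],[0,0,0,4,0.8,0,0],[0,0,0,5.5,1.1,0,0],[0,0,0,7,1.4,0,0],[0,0,0,8.5,1.65,0,0],[0,0,0,10,1.95,0,0],[0,0,0,11.5,2.25,0,0],[0,0,0,12.7,2.5,0,0],[0,0,0,13.7,2.65,0,0],[0,0,0,14.7,2.85,0,0],[0,0,0,14.7,2.85,0,0]])

```text
time: 5.7
position: [0.6193, 0.2407, 0.1426]
tool_rot: [1.999, 2.423, 0.004]
ft_force: [1.5, -0.1, 2.0]
grip_width: 0.16
grip_force: 20.0
```

Emit:
carry_out(steps=[[0,0,0,0.4,0.08,0,0],[0,0,0,0.8,0.16,0,0],[0,0,0,1.2,0.23,0,0],[0,0,0,1.2,0.23,0,0]])

```text
time: 6.1
position: [0.624, 0.2417, 0.1425]
tool_rot: [-1.993, -2.421, 0.017]
ft_force: [-15.4, -5.2, 11.7]
grip_width: 0.155
grip_force: 20.0
```

Emit:
carry_out(steps=[[0,0,0,-0.7,-0.14,0,0],[0,0,0,-0.7,-0.14,0,0.5],[0,0,0,-0.7,-0.14,0,0.5],[0,0,0,-0.7,-0.14,0,0.5],[0,0,0,-0.7,-0.14,0,0.5],[0,0,0,-0.7,-0.14,3,0.7],[0,0,0,-0.7,-0.14,7,0.9],[0,0,0,-0.7,-0.14,11,1],[0,0,0,-0.7,-0.14,15,1],[0,0,0,-0.7,-5,19,1],[0,0,0,-0.7,-10,19,1],[0,0,0,-0.7,-14,19,1]])

```text
time: 7.3
position: [0.6229, 0.1028, 0.3347]
tool_rot: [1.994, 2.424, 0.005]
ft_force: [0.9, 0.4, -0.5]
grip_width: 0.976
grip_force: 0.0
```

Emit:
carry_out(steps=[[0,0,-8,0,-4,0,1],[0,0,-16,0,-8,0,1],[0,0,-24,0,-12,0,1],[0,0,-32,0,-16,0,1],[0,0,-40,0,-20,0,1],[0,0,-48,0,-24,0,1],[0,0,-56,0,-28,0,1],[0,0,-64,0,-30,0,1],[0,0,-72,0,-30,0,1]])

```text
time: 8.2
position: [0.6215, -0.203, 0.3315]
tool_rot: [3.045, 0.765, -0.003]
ft_force: [1.1, 0.0, -0.2]
grip_width: 1.001
grip_force: 0.0
```

```bash
python3 - <<'E'
from h import *
snap('top','top1');snap('side','side1')
crop('top1',190,150,140,180,3.0,'a'); crop('side1',205,130,125,145,3.0,'b')
a=cv2.imread('pics/a.png');b=cv2.imread('pics/b.png'); print(a.shape,b.shape)
o=np.zeros((540,a.shape[1]+b.shape[1],3),np.uint8); o[:a.shape[0],:a.shape[1]]=a;o[:b.shape[0],a.shape[1]:]=b; cv2.imwrite('pics/c4.png',o)
print(ctrl.get_state()['position'])
E
```

```text
(540, 420, 3) (435, 375, 3)
[ 0.62231572 -0.19812787  0.33219269]
```

View pics/c4.png

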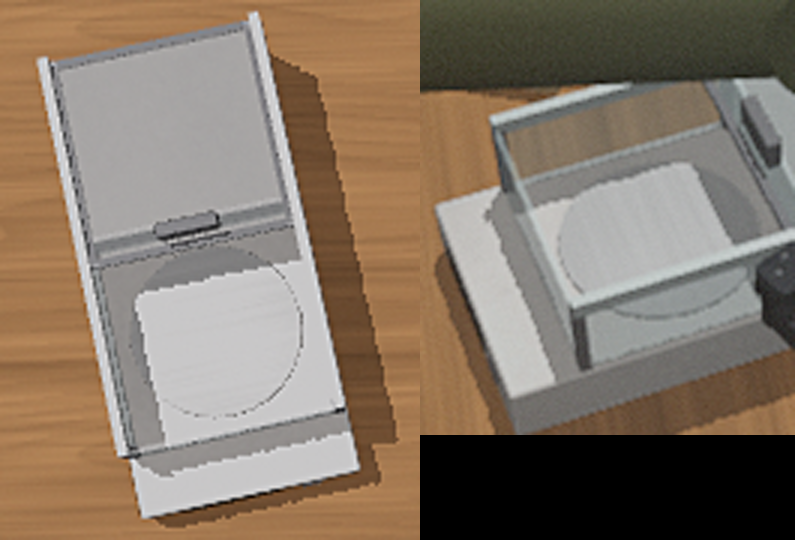

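The door is open. The pan is centred near (217,331) in the left panel of the crop and (660,241) in the right panel. The next step is refining the pan, block and tongs poses.

```bash
python3 - <<'E'
from m import *
a=lambda x,y:((x+.5)/3-.5+190,(y+.5)/3-.5+150)
b=lambda x,y:((x-420+.5)/3-.5+205,(y+.5)/3-.5+130)
print('pan',w('top1',*a(217,331),.06),w('side1',*b(660,241),.06))
print('handle',w('top1',*a(187,222),.163),P('top1',a,[(122,455),(344,409),(95,268),(300,225)],.13))
# blob rects, top & side
for n,x0,y0,x1,y1 in(('top0',347,213,412,292),('side0',268,303,374,382)):
    im=cv2.imread('pics/'+n+'.png'); S=6; o=cv2.resize(im[y0:y1,x0:x1],None,fx=S,fy=S,interpolation=cv2.INTER_CUBIC)
    hsv=cv2.cvtColor(o,cv2.COLOR_BGR2HSV); m=((hsv[...,1]>70)).astype(np.uint8)
    k,l,st,c=cv2.connectedComponentsWithStats(m)
    for i in range(1,k):
        if st[i,4]<1500: continue
        if st[i,0]<3 or st[i,1]<3 or st[i,0]+st[i,2]>m.shape[1]-3: continue
        ys,xs=np.nonzero(l==i); 
        p=np.array([w(n,(x+.5)/S-.5+x0,(y+.5)/S-.5+y0,.018)[:2] for x,y in zip(xs[::3],ys[::3])],np.float32)
        r=cv2.minAreaRect(p*1000); print(n,st[i,4],np.round(r[0],1),np.round(r[1],1),round(r[2],1),cv2.mean(o,(l==i).astype(np.uint8))[:3])
E
```

```text
pan [0.5304 0.2277 0.06  ] [0.5273 0.2219 0.06  ]
handle [0.6232 0.2453 0.163 ] [[0.4088 0.3125]
 [0.4463 0.1032]
 [0.5866 0.3368]
 [0.6229 0.1409]]
top0 2553 [642.2 -86.8] [31.2 22.6] 3.7 (36.98550724637681, 55.91578535056796, 90.6231884057971)
top0 2570 [ 626.4 -191. ] [30.7 24.5] 10.5 (112.64513618677043, 148.26964980544747, 175.11673151750975)
top0 2428 [ 547.4 -130.1] [28.6 22.8] 44.9 (114.73599670510708, 151.4674629324547, 178.80848434925866)
top0 2547 [466.2 -64.7] [21.7 31.1] 25.5 (75.38319591676482, 115.93875147232038, 159.5414212799372)
side0 5286 [638.3 -89.8] [32.2 30.9] 3.6 (45.010026485054865, 58.62012864169505, 80.81800983730609)
side0 5716 [462.7 -67.1] [26.4 39.3] 25.7 (61.08275017494751, 89.75244926522043, 120.91585024492652)
side0 5632 [ 543.7 -132.5] [36.6 26. ] 44.1 (93.27183948863636, 122.11399147727273, 142.9112215909091)
side0 6020 [ 622.8 -193.2] [33.1 29.1] 9.8 (92.23156146179403, 121.66478405315615, 143.1717607973422)
```

Emit:
carry_out(steps=[[0,0,-8,-0.5,-3,0,1],[0,0,-16,-1,-6,-2,1],[0,0,-24,-1.5,-9,-4,1],[0,0,-32,-2,-12,-6,1],[0,0,-40,-2.1,-14.8,-8,1],[0,0,-43,-2.1,-14.8,-10,1],[0,0,-43,-2.1,-14.8,-12,1],[0,0,-43,-2.1,-14.8,-12,1]])

```text
time: 9.1
position: [0.6002, -0.3433, 0.2089]
tool_rot: [-3.116, 0.376, 0.009]
ft_force: [0.8, -0.2, -0.5]
grip_width: 1.002
grip_force: 0.0
```

```bash
python3 - <<'E'
from h import *
print(ctrl.get_state()['position'],ctrl.get_state()['tool_rot'])
snap('side','side2');snap('top','top2');crop('side2',310,340,120,130,4,'a');crop('top2',420,195,70,120,4,'b')
a=cv2.imread('pics/a.png');b=cv2.imread('pics/b.png'); 
o=np.zeros((520,760,3),np.uint8); o[:520,:480]=a;o[:480,480:]=b; cv2.imwrite('pics/c5.png',o)
E
```

```text
[ 0.60015099 -0.34327775  0.20892075] [-3.11612397  0.37578179  0.00884002]
```

View pics/c5.png

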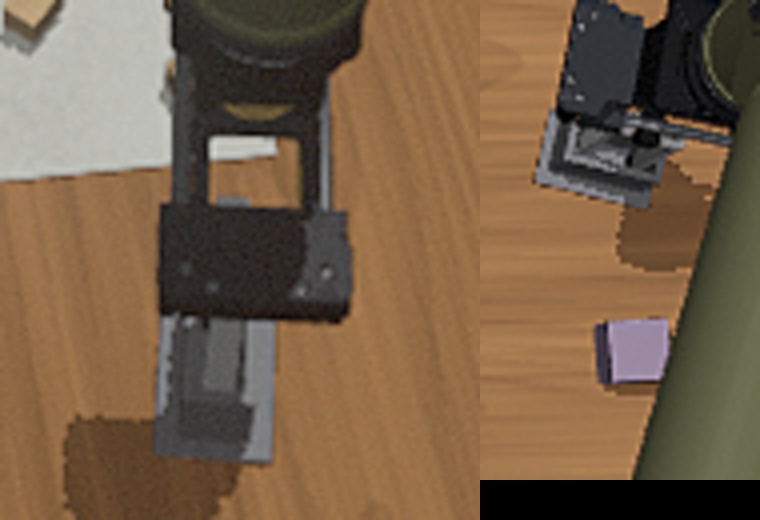

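The fingers straddle the tongs, with the stand below at (215,390) in the crop. I'll descend and squeeze.

Emit:
carry_out(steps=[[0,0,-1,0,-0.3,-2,1],[0,0,-1,0,-0.3,-4,1],[0,0,-1,0,-0.3,-6,1],[0,0,-1,0,-0.3,-8,1],[0,0,-1,0,-0.3,-10,1],[0,0,-1,0,-0.3,-11,1],[0,0,-1,0,-0.3,-11,1]], squeeze=25)

```text
time: 9.9
position: [0.6013, -0.3475, 0.1022]
tool_rot: [-3.114, 0.408, 0.002]
ft_force: [-0.3, 0.3, 0.1]
grip_width: 0.994
grip_force: 0.0
```

Emit:
carry_out(steps=[[0,0,0,0,0,0,0.7],[0,0,0,0,0,0,0.65],[0,0,0,0,0,0,0.6],[0,0,0,0,0,0,0.56],[0,0,0,0,0,0,0.52],[0,0,0,0,0,0,0.515],[0,0,0,0,0,0,0.515],[0,0,0,0,0,0,0.515]])

```text
time: 10.7
position: [0.6016, -0.3482, 0.1028]
tool_rot: [3.114, -0.41, 0.001]
ft_force: [0.4, 0.5, 1.9]
grip_width: 0.522
grip_force: 3.7
```

Gripped, tongs held open. I'll lift and hover over the nearest light specimen, then check the tips.

Emit:
carry_out(steps=[[0,0,0,0,0,2,0.515],[0,0,0,0,0,5,0.515],[0,0,0,0,0,8,0.515],[0,0,0,0,0,11,0.515],[0,0,0,0,0,13,0.515],[0,0,5,0.4,3,13,0.515],[0,0,10,0.9,6,13,0.515],[0,0,15,1.4,9,12,0.515],[0,0,20,1.9,12,11,0.515],[0,0,25,2.3,14.5,9,0.515],[0,0,25,2.3,15.7,7,0.515],[0,0,25,2.3,15.7,5,0.515]])

```text
time: 11.9
position: [0.6247, -0.1871, 0.1517]
tool_rot: [-3.127, -0.281, -0.0]
ft_force: [-0.3, -0.3, -2.1]
grip_width: 0.518
grip_force: 3.4
```

```bash
python3 - <<'E'
from h import *
s=ctrl.get_state();print(s['position'],s['tool_rot'],s['grip_width'],s['grip_force'])
snap('side','side3');snap('top','top3');crop('side3',305,285,120,140,4,'a');crop('top3',340,200,80,140,4,'b')
a=cv2.imread('pics/a.png');b=cv2.imread('pics/b.png'); 
cv2.imwrite('pics/c6.png',np.hstack([a,b]))
E
```

```text
[ 0.62470143 -0.18711827  0.15173248] [-3.12731636e+00 -2.80795517e-01 -6.09346383e-05] 0.5175932787872134 3.4401353862813266
```

View pics/c6.png

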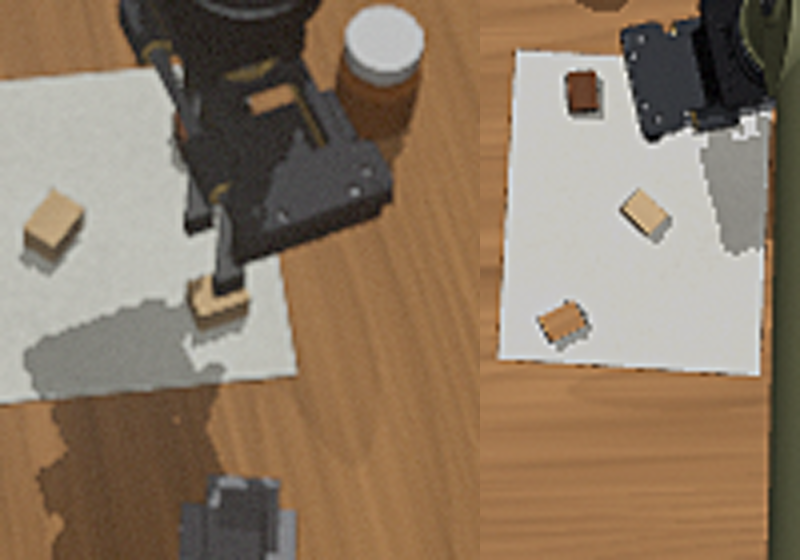

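```bash
python3 - <<'E'
from h import *
f=lambda x,y:(305+(x+.5)/4-.5,285+(y+.5)/4-.5)
for z in(.053,.056): print(w('side3',*f(201,231),z),w('side3',*f(229,291),z))
for yy in (-.0225,.0165):
  a=np.radians(10); c=np.array([.6247,-.1871]); 
  q=px('side3',[c[0]-np.sin(a)*yy,c[1]+np.cos(a)*yy,.0547]); print((q-[305,285])*4)
E
```

```text
[ 0.61777631 -0.16999935  0.053     ] [ 0.62435151 -0.20747392  0.053     ]
[ 0.61730742 -0.17155892  0.056     ] [ 0.62386603 -0.20893897  0.056     ]
[236.30082285 289.60059361]
[207.36568769 228.05158295]
```

Emit:
carry_out(steps=[[0,0,0,0.2,0,0,0.515],[0,0,0,0.2,0,0,0.515],[0,0,0,0.2,0,-1.5,0.515],[0,0,0,0.2,0,-2.5,0.515],[0,0,0,0.2,0,-3.5,0.515],[0,0,0,0.2,0,-4.3,0.515],[0,0,0,0.2,0,-4.7,0.515],[0,0,0,0.2,0,-4.7,0.515]])

```text
time: 12.8
position: [0.6259, -0.1909, 0.1046]
tool_rot: [-3.129, -0.273, 0.002]
ft_force: [0.3, 0.3, -0.9]
grip_width: 0.519
grip_force: 3.4
```

Emit:
carry_out(steps=[[0,0,0,0,0,0,0.47],[0,0,0,0,0,0,0.43],[0,0,0,0,0,0,0.4],[0,0,0,0,0,0,0.36],[0,0,0,0,0,0,0.3],[0,0,0,0,0,0,0.3],[0,0,0,0,0,0,0.3]], squeeze=25)

```text
time: 13.5
position: [0.6266, -0.1911, 0.1059]
tool_rot: [3.129, 0.273, 0.001]
ft_force: [0.4, 0.0, 0.1]
grip_width: 0.371
grip_force: 25.0
```

Specimen held. I'll carry it to slot A on the pan.

Emit:
carry_out(steps=[[0,0,0,0,0,2,0.3],[0,0,0,0,0,5,0.3],[0,0,0,0,0,9,0.3],[0,0,0,0,2,13,0.3],[0,0,0,-1,6,16.5,0.3],[0,0,0,-2,10,16.5,0.3],[0,0,0,-3,14,16.5,0.3],[0,0,0,-4,18,16.5,0.3],[0,0,0,-5,22,16.5,0.3],[0,0,0,-6,26,16.5,0.3],[0,0,1,-7,30,16.5,0.3],[0,0,1,-7.6,34,16.5,0.3]])

```text
time: 14.7
position: [0.5494, 0.1505, 0.2707]
tool_rot: [3.126, 0.301, 0.0]
ft_force: [0.5, -0.8, -1.0]
grip_width: 0.369
grip_force: 25.0
```

Emit:
carry_out(steps=[[0,0,0,-0.4,3,0,0.3],[0,0,0,-0.6,5.3,0,0.3],[0,0,0,-0.6,5.3,0,0.3],[0,0,0,-0.6,5.3,-3,0.3],[0,0,0,-0.6,5.3,-6,0.3],[0,0,0,-0.6,5.3,-8,0.3],[0,0,0,-0.6,5.3,-9,0.3],[0,0,0,-0.6,5.3,-9,0.3]])

```text
time: 15.5
position: [0.5438, 0.2007, 0.1792]
tool_rot: [3.126, 0.299, -0.004]
ft_force: [-0.3, 0.1, -0.3]
grip_width: 0.371
grip_force: 25.0
```

```bash
python3 - <<'E'
from h import *
s=ctrl.get_state();print(s['position'],s['tool_rot'],s['ft_force'],s['grip_width'],s['grip_force'])
snap('side','side4');crop('side4',205,110,200,150,4,'c7')
E
```

```text
[0.54380773 0.20067892 0.17918732] [ 3.12637046  0.29910807 -0.00435172] [-0.34210581  0.05613396 -0.25045341] 0.37073081586055123 24.999737123725936
```

View pics/c7.png

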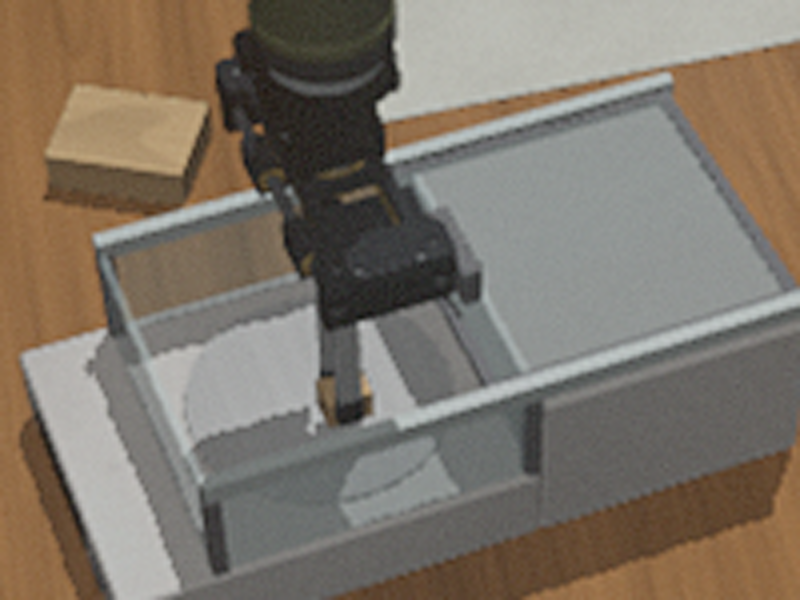

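The specimen is held between the tips at (345,395), over the pan's right half and clear of the door handle. I'll set it down.

Emit:
carry_out(steps=[[0,0,0,0,0,-0.5,0.3],[0,0,0,0,0,-1,0.3],[0,0,0,0,0,-1.3,0.3],[0,0,0,0,0,-1.5,0.3],[0,0,0,0,0,-1.6,0.3],[0,0,0,0,0,-1.6,0.3]])

```text
time: 16.15
position: [0.5444, 0.202, 0.1645]
tool_rot: [3.127, 0.301, -0.0]
ft_force: [0.4, 0.2, -0.9]
grip_width: 0.374
grip_force: 25.0
```

Emit:
carry_out(steps=[[0,0,0,0,0,-0.1,0.38],[0,0,0,0,0,-0.1,0.4],[0,0,0,0,0,-0.1,0.44],[0,0,0,0,0,-0.1,0.48],[0,0,0,0,0,-0.1,0.515],[0,0,0,0,0,-0.1,0.515],[0,0,0,0,0,-0.1,0.515],[0,0,0,0,0,1,0.515],[0,0,0,0,0,4,0.515],[0,0,0,0,0,8,0.515],[0,0,0,0,0,11,0.515],[0,0,0,0,0,11,0.515]])

```text
time: 17.35
position: [0.5467, 0.2035, 0.2807]
tool_rot: [-3.125, -0.301, -0.015]
ft_force: [0.8, -0.7, -0.7]
grip_width: 0.517
grip_force: 3.4
```

```bash
cat > det.py <<'E'
from m import *
import sys
def det(tag):
    for n,R in(('top',(347,213,412,292)),('side',(268,303,374,382))):
        f=n+tag; im=snap(n,f)['pixels'][:,:,::-1]; x0,y0,x1,y1=R; S=6
        o=cv2.resize(np.ascontiguousarray(im[y0:y1,x0:x1]),None,fx=S,fy=S,interpolation=cv2.INTER_CUBIC)
        m=(cv2.cvtColor(o,cv2.COLOR_BGR2HSV)[...,1]>70).astype(np.uint8)
        k,l,st,c=cv2.connectedComponentsWithStats(m)
        for i in range(1,k):
            if st[i,4]<1000: continue
            ys,xs=np.nonzero(l==i)
            p=np.array([w(f,(x+.5)/S-.5+x0,(y+.5)/S-.5+y0,.018)[:2] for x,y in zip(xs[::3],ys[::3])],np.float32)
            r=cv2.minAreaRect(p*1000); print(f,st[i,4],np.round(r[0],1),np.round(r[1],1),round(r[2],1))
    s=ctrl.get_state(); print(s['position'],s['tool_rot'],s['grip_width'],s['grip_force'])
det(sys.argv[1])
E
python3 det.py 5
```

```text
top5 3037 [ 665.9 -159.5] [141.7   9.9] 88.5
top5 2551 [642.1 -86.9] [31.3 22.7] 3.4
top5 2400 [ 547.4 -130.1] [28.9 22.7] 45.2
top5 1493 [ 480.5 -218.7] [  5.  106.5] 87.2
top5 2538 [466.2 -64.8] [21.6 31. ] 24.9
top5 1129 [434.3 -59.4] [73.6  5.5] 88.5
side5 6059 [509.9 -31.7] [ 14.4 128.2] 78.8
side5 5494 [ 673.2 -108.2] [102.4  15.6] 82.6
side5 5185 [638.5 -89.6] [31.3 30.6] 3.2
side5 5768 [462.4 -66.8] [26.4 40.1] 24.6
side5 5507 [ 543.8 -132.5] [36.5 25.7] 45.1
side5 1133 [ 619.7 -242.9] [ 5.3 44.9] 78.8
[0.5447 0.2022 0.2757] [-3.127  -0.3008 -0.003 ] 0.5164493617201891 3.440500103679369
```

Emit:
carry_out(steps=[[0,0,0,1,-3,0,0.515],[0,0,-2,2.3,-7,0,0.515],[0,0,-4,3.6,-11,0,0.515],[0,0,-6,5,-15,0,0.515],[0,0,-7.5,6.3,-19,0,0.515],[0,0,-7.5,7.7,-23,-3,0.515],[0,0,-7.5,9,-27,-6,0.515],[0,0,-7.5,9.6,-29,-9,0.515],[0,0,-7.5,9.6,-29,-12,0.515],[0,0,-7.5,9.6,-29,-13,0.515],[0,0,-7.5,9.6,-29,-13,0.515]])

```text
time: 18.55
position: [0.6385, -0.087, 0.1419]
tool_rot: [-3.138, -0.097, 0.008]
ft_force: [-1.3, 0.6, -1.2]
grip_width: 0.508
grip_force: 3.4
```

```bash
python3 - <<'E'
from h import *
s=ctrl.get_state();print(s['position'],s['tool_rot'],s['grip_width'],s['grip_force'])
snap('side','side6');snap('top','top6');crop('side6',205,130,200,220,2.7,'a');crop('top6',200,210,70,120,3.6,'b')
a=cv2.imread('pics/a.png');b=cv2.imread('pics/b.png');o=np.zeros((a.shape[0],a.shape[1]+b.shape[1],3),np.uint8);o[:,:a.shape[1]]=a;o[:b.shape[0],a.shape[1]:]=b;cv2.imwrite('pics/c8.png',o);print(o.shape)
E
```

```text
[ 0.63849894 -0.08700827  0.14188846] [-3.13837059 -0.09729516  0.00828368] 0.508457740447095 3.440143761199579
(594, 792, 3)
```

View pics/c8.png

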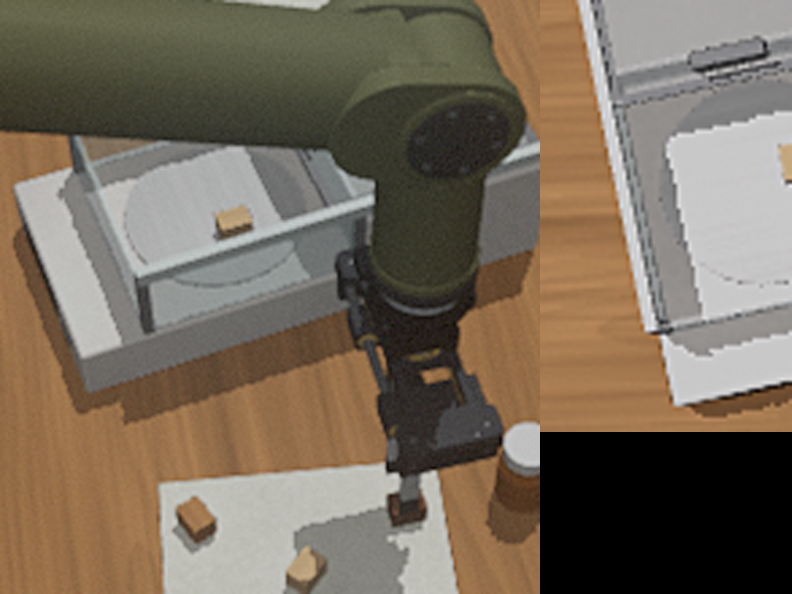

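The light specimen lies flat on the pan at (233,221). The tongs are centred over the dark specimen at (407,508) and clear of the jar. I'll descend and pinch.

Emit:
carry_out(steps=[[0,0,0,0.1,0,-1,0.515],[0,0,0,0.1,0,-2,0.515],[0,0,0,0.1,0,-3,0.515],[0,0,0,0.1,0,-3.7,0.515],[0,0,0,0.1,0,-3.9,0.515],[0,0,0,0.1,0,-3.9,0.45],[0,0,0,0.1,0,-3.9,0.4],[0,0,0,0.1,0,-3.9,0.35],[0,0,0,0.1,0,-3.9,0.3],[0,0,0,0.1,0,-3.9,0.3],[0,0,0,0.1,0,-3.9,0.3],[0,0,0,0.1,0,-3.9,0.3]])

```text
time: 19.85
position: [0.6418, -0.088, 0.1061]
tool_rot: [3.14, 0.096, 0.001]
ft_force: [-0.0, -0.0, 1.6]
grip_width: 0.369
grip_force: 25.0
```

Emit:
carry_out(steps=[[0,0,0,0,0,3,0.3],[0,0,0,0,0,7,0.3],[0,0,0,0,0,11,0.3],[0,0,0,-1,2,15,0.3],[0,0,2,-3,6,16.5,0.3],[0,0,4,-5,10,16.5,0.3],[0,0,6,-7,14,16.5,0.3],[0,0,7.5,-9,18,16.5,0.3],[0,0,7.5,-11,22,16.5,0.3],[0,0,7.5,-13,26,16.5,0.3],[0,0,7.5,-13.8,28.2,16.5,0.3],[0,0,7.5,-13.8,28.2,16.5,0.3]])

```text
time: 21.05
position: [0.5009, 0.199, 0.271]
tool_rot: [-3.125, -0.314, -0.0]
ft_force: [-0.3, 0.1, -0.8]
grip_width: 0.371
grip_force: 25.0
```

Emit:
carry_out(steps=[[0,0,0,0,0,-3,0.3],[0,0,0,0,0,-6,0.3],[0,0,0,0,0,-8,0.3],[0,0,0,0,0,-9.5,0.3],[0,0,0,0,0,-10,0.3],[0,0,0,0,0,-10.4,0.3],[0,0,0,0,0,-10.6,0.3],[0,0,0,0,0,-10.6,0.3],[0,0,0,0,0,-10.6,0.3]])

```text
time: 21.95
position: [0.5039, 0.1942, 0.1653]
tool_rot: [-3.127, -0.301, -0.002]
ft_force: [-0.1, 0.6, -0.6]
grip_width: 0.37
grip_force: 25.0
```

Emit:
carry_out(steps=[[0,0,0,0,0,-0.15,0.38],[0,0,0,0,0,-0.15,0.4],[0,0,0,0,0,-0.15,0.44],[0,0,0,0,0,-0.15,0.48],[0,0,0,0,0,-0.15,0.515],[0,0,0,0,0,-0.15,0.515],[0,0,0,0,0,-0.15,0.515],[0,0,0,0,0,1,0.515],[0,0,0,0,0,4,0.515],[0,0,0,0,0,8,0.515],[0,0,0,0,0,11,0.515],[0,0,0,0,0,11,0.515]])

```text
time: 23.15
position: [0.5057, 0.1954, 0.2804]
tool_rot: [-3.126, -0.301, -0.014]
ft_force: [0.2, 1.4, -0.7]
grip_width: 0.511
grip_force: 3.4
```

```bash
python3 det.py 7
```

```text
top7 3047 [ 666.2 -159.5] [141.7   9.4] 88.5
top7 2410 [ 547.4 -130. ] [28.4 22.8] 45.5
top7 1496 [ 480.5 -218.7] [  5.  106.5] 87.2
top7 2539 [466.2 -64.9] [21.8 31.2] 24.9
top7 1118 [434.3 -59.2] [73.   5.5] 88.5
side7 6035 [509.9 -31.7] [ 14.4 128.2] 78.8
side7 5482 [ 672.9 -108. ] [101.9  15.6] 82.2
side7 5774 [462.6 -66.9] [26.5 39.9] 25.9
side7 5516 [ 543.8 -132.5] [36.2 25.9] 43.9
side7 1124 [ 619.7 -243. ] [ 4.9 45. ] 78.8
[0.5037 0.1942 0.2756] [3.1271 0.3009 0.003 ] 0.5112302875231133 3.4404963503220642
```

Emit:
carry_out(steps=[[0,0,0,0,-4,0,0.515],[0,0,4,0.6,-8,0,0.515],[0,0,9,1.2,-12,0,0.515],[0,0,14,1.8,-16,0,0.515],[0,0,19,2.4,-20,0,0.515],[0,0,24,3,-24,-2,0.515],[0,0,29,3.6,-28,-5,0.515],[0,0,34,4.2,-31,-8,0.515],[0,0,34,4.3,-32.4,-11,0.515],[0,0,34,4.3,-32.4,-13,0.515],[0,0,34,4.3,-32.4,-13,0.515],[0,0,34,4.3,-32.4,-13,0.515]])

```text
time: 24.45
position: [0.5459, -0.1294, 0.144]
tool_rot: [-2.901, -1.202, 0.002]
ft_force: [0.5, 0.1, -0.2]
grip_width: 0.52
grip_force: 3.4
```

```bash
python3 - <<'E'
from h import *
s=ctrl.get_state();print(s['position'],s['tool_rot'],s['grip_width'],s['grip_force'])
snap('side','side8');snap('top','top8');crop('side8',205,150,200,220,2.7,'a');crop('top8',200,210,70,120,3.6,'b')
a=cv2.imread('pics/a.png');b=cv2.imread('pics/b.png');o=np.zeros((a.shape[0],a.shape[1]+b.shape[1],3),np.uint8);o[:,:a.shape[1]]=a;o[:b.shape[0],a.shape[1]:]=b;cv2.imwrite('pics/c9.png',o)
E
```

```text
[ 0.54586648 -0.12938661  0.14400699] [-2.90081023e+00 -1.20233354e+00  1.89347835e-03] 0.5197190252144257 3.423221149660094
```

View pics/c9.png

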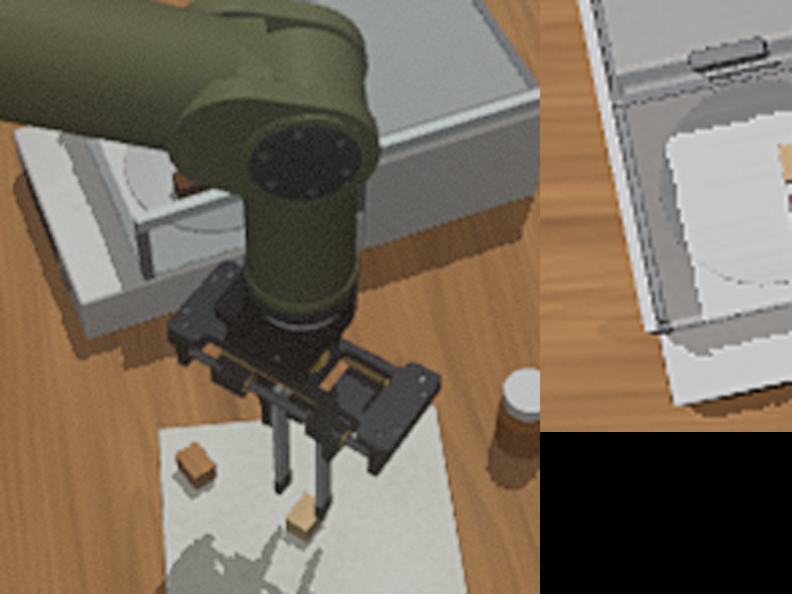

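```bash
python3 - <<'E'
from h import *
f=lambda x,y:(205+(x+.5)/2.7-.5,150+(y+.5)/2.7-.5)
print(w('side8',*f(282,488),.048),w('side8',*f(321,512),.048))
E
```

```text
[ 0.52715258 -0.11951714  0.048     ] [ 0.55387486 -0.1470581   0.048     ]
```

The dark specimen is on the pan at (185,185). The tips at (282,488) and (321,512) sit slightly left of the block at (304,512), so I'll shift by about 2–3 mm and then descend.

Emit:
carry_out(steps=[[0,0,0,0.2,-0.25,0,0.515],[0,0,0,0.2,-0.25,0,0.515],[0,0,0,0.2,-0.25,-1,0.515],[0,0,0,0.2,-0.25,-2,0.515],[0,0,0,0.2,-0.25,-3,0.515],[0,0,0,0.2,-0.25,-3.7,0.515],[0,0,0,0.2,-0.25,-4,0.515],[0,0,0,0.2,-0.25,-4,0.515]])

```text
time: 25.35
position: [0.548, -0.1324, 0.1038]
tool_rot: [-2.902, -1.202, 0.001]
ft_force: [-0.1, -0.1, -1.0]
grip_width: 0.521
grip_force: 3.4
```

Emit:
carry_out(steps=[[0,0,0,0,0,0,0.47],[0,0,0,0,0,0,0.43],[0,0,0,0,0,0,0.4],[0,0,0,0,0,0,0.36],[0,0,0,0,0,0,0.3],[0,0,0,0,0,0,0.3],[0,0,0,0,0,0,0.3]])

```text
time: 26.05
position: [0.5486, -0.1326, 0.1049]
tool_rot: [2.902, 1.202, 0.001]
ft_force: [-0.1, 0.5, 0.5]
grip_width: 0.368
grip_force: 25.0
```

Emit:
carry_out(steps=[[0,0,0,0,0,3,0.3],[0,0,0,0,0,7,0.3],[0,0,0,0,0,11,0.3],[0,0,-4,0,3,15,0.3],[0,0,-9,-0.2,7,16.6,0.3],[0,0,-14,-0.4,11,16.6,0.3],[0,0,-19,-0.6,15,16.6,0.3],[0,0,-24,-0.8,19,16.6,0.3],[0,0,-29,-1,23,16.6,0.3],[0,0,-34,-1.2,27,16.6,0.3],[0,0,-34,-1.3,31,16.6,0.3],[0,0,-34,-1.4,35,16.6,0.3]])

```text
time: 27.25
position: [0.5341, 0.2188, 0.2705]
tool_rot: [3.127, 0.3, 0.0]
ft_force: [0.3, 0.6, -1.4]
grip_width: 0.367
grip_force: 25.0
```

Emit:
carry_out(steps=[[0,0,0,0,3.6,0,0.3],[0,0,0,0,3.6,0,0.3],[0,0,0,0,3.6,-3,0.3],[0,0,0,0,3.6,-6,0.3],[0,0,0,0,3.6,-8,0.3],[0,0,0,0,3.6,-9.5,0.3],[0,0,0,0,3.6,-10.1,0.3],[0,0,0,0,3.6,-10.5,0.3],[0,0,0,0,3.6,-10.7,0.3],[0,0,0,0,3.6,-10.8,0.3],[0,0,0,0,3.6,-10.8,0.3]])

```text
time: 28.35
position: [0.5348, 0.2537, 0.1632]
tool_rot: [-3.127, -0.301, -0.002]
ft_force: [-0.3, 0.2, -1.4]
grip_width: 0.371
grip_force: 25.0
```

Emit:
carry_out(steps=[[0,0,0,0,0,0,0.38],[0,0,0,0,0,0,0.4],[0,0,0,0,0,0,0.44],[0,0,0,0,0,0,0.48],[0,0,0,0,0,0,0.515],[0,0,0,0,0,0,0.515],[0,0,0,0,0,0,0.515],[0,0,0,0,0,1,0.515],[0,0,0,0,0,4,0.515],[0,0,0,0,0,8,0.515],[0,0,0,0,0,11,0.515],[0,0,0,0,0,11,0.515]])

```text
time: 29.55
position: [0.5365, 0.2552, 0.2786]
tool_rot: [-3.124, -0.301, -0.014]
ft_force: [0.1, 0.9, -1.6]
grip_width: 0.516
grip_force: 3.4
```

```bash
python3 det.py 9; python3 -c "
from scipy.optimize import brentq"
```

```text
top9 3041 [ 666.2 -159.8] [141.1   9.4] 88.5
top9 1496 [ 480.5 -218.7] [  5.  106.5] 87.2
top9 2537 [466.2 -64.9] [21.5 31.1] 25.5
top9 1122 [434.3 -59.4] [73.5  5.5] 88.5
side9 6024 [510.  -31.4] [ 13.9 128.2] 78.8
side9 5483 [ 673.7 -108. ] [102.   15.6] 83.1
side9 5671 [462.8 -67.2] [26.  39.3] 24.8
side9 1124 [ 619.7 -243. ] [ 4.9 44.9] 78.8
[0.5347 0.2538 0.2737] [-3.1269 -0.3008 -0.0029] 0.5179268113620351 3.4235815454667318
```

Emit:
carry_out(steps=[[0,0,0,0,-3,0,0.515],[0,0,6,-0.5,-6,0,0.515],[0,0,13,-1,-9,0,0.515],[0,0,20,-2,-12,0,0.515],[0,0,28,-3,-15,0,0.515],[0,0,36,-4,-18,0,0.515],[0,0,44,-5,-21,0,0.515],[0,0,52,-6,-24,0,0.515],[0,0,60,-6.8,-27,0,0.515],[0,0,68,-6.8,-30,0,0.515],[0,0,76,-6.8,-32,0,0.515],[0,0,84,-6.8,-32,0,0.515]])

```text
time: 30.85
position: [0.465, -0.0705, 0.2709]
tool_rot: [-2.122, -2.314, 0.004]
ft_force: [0.0, 0.2, -0.8]
grip_width: 0.518
grip_force: 3.4
```

Emit:
carry_out(steps=[[0,0,8,0,0,0,0.515],[0,0,16,0,0,-2,0.515],[0,0,20.5,0,0,-5,0.515],[0,0,20.5,0,0,-8,0.515],[0,0,20.5,0,0,-11,0.515],[0,0,20.5,0,0,-12.8,0.515],[0,0,20.5,0,0,-12.8,0.515],[0,0,20.5,0,0,-12.8,0.515]])

```text
time: 31.65
position: [0.4659, -0.0664, 0.1441]
tool_rot: [-1.676, -2.655, 0.001]
ft_force: [0.8, -0.2, -1.2]
grip_width: 0.516
grip_force: 3.4
```

```bash
python3 - <<'E'
from h import *
s=ctrl.get_state();print(s['position'],s['tool_rot'],s['grip_width'],s['grip_force'])
snap('side','side10');crop('side10',205,150,200,220,2.7,'c10')
E
```

```text
[ 0.46585135 -0.0664302   0.14414695] [-1.67581801e+00 -2.65547561e+00  5.23143861e-04] 0.5158220622536863 3.423248351282382
```

View pics/c10.png

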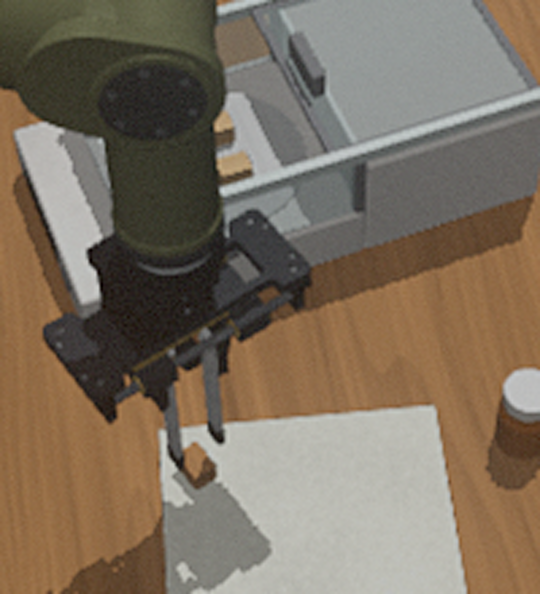

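```bash
python3 - <<'E'
from h import *
f=lambda x,y:(205+(x+.5)/2.7-.5,150+(y+.5)/2.7-.5)
print(w('side10',*f(177,460),.048),w('side10',*f(217,437),.048))
E
```

```text
[ 0.44752336 -0.07722871  0.048     ] [ 0.48303445 -0.06198217  0.048     ]
```

Specimens are on the pan at (223,128) and (233,165). The tips at (177,460) and (217,437) bracket the orange block at (199,466), so I'll nudge 1–2 mm and descend.

Emit:
carry_out(steps=[[0,0,0,-0.1,-0.1,0,0.515],[0,0,0,-0.1,-0.1,-1,0.515],[0,0,0,-0.1,-0.1,-2,0.515],[0,0,0,-0.1,-0.1,-3,0.515],[0,0,0,-0.1,-0.1,-3.7,0.515],[0,0,0,-0.1,-0.1,-4,0.515],[0,0,0,-0.1,-0.1,-4,0.515]])

```text
time: 32.4
position: [0.465, -0.0674, 0.1039]
tool_rot: [-1.676, -2.656, 0.0]
ft_force: [-0.9, -0.1, -0.1]
grip_width: 0.517
grip_force: 3.4
```

Emit:
carry_out(steps=[[0,0,0,0,0,0,0.47],[0,0,0,0,0,0,0.43],[0,0,0,0,0,0,0.4],[0,0,0,0,0,0,0.36],[0,0,0,0,0,0,0.3],[0,0,0,0,0,0,0.3],[0,0,0,0,0,0,0.3]])

```text
time: 33.1
position: [0.4656, -0.0676, 0.1048]
tool_rot: [1.676, 2.656, 0.0]
ft_force: [-0.3, 0.4, 0.3]
grip_width: 0.369
grip_force: 25.0
```

Emit:
carry_out(steps=[[0,0,0,0,0,3,0.3],[0,0,0,0,0,7,0.3],[0,0,-4,0,0,11,0.3],[0,0,-12,0,2,15,0.3],[0,0,-20,0.5,5,16.6,0.3],[0,0,-28,1,8,16.6,0.3],[0,0,-36,1.5,11,16.6,0.3],[0,0,-44,2,14,16.6,0.3],[0,0,-52,2.5,17,16.6,0.3],[0,0,-60,2.8,20,16.6,0.3],[0,0,-68,2.8,23,16.6,0.3],[0,0,-76,2.8,26,16.6,0.3]])

```text
time: 34.3
position: [0.4932, 0.1935, 0.2703]
tool_rot: [2.96, 1.052, -0.001]
ft_force: [0.4, -0.6, -2.3]
grip_width: 0.369
grip_force: 25.0
```

Emit:
carry_out(steps=[[0,0,-8,0,2,0,0.3],[0,0,-16,0,4,0,0.3],[0,0,-24,0,5.3,0,0.3],[0,0,-28.5,0,5.3,0,0.3],[0,0,-28.5,0,5.3,0,0.3],[0,0,-28.5,0,5.3,0,0.3]])

```text
time: 34.9
position: [0.4934, 0.2451, 0.2703]
tool_rot: [3.126, 0.303, -0.001]
ft_force: [0.4, 0.0, -1.4]
grip_width: 0.367
grip_force: 25.0
```

Emit:
carry_out(steps=[[0,0,0,0,0,-3,0.3],[0,0,0,0,0,-6,0.3],[0,0,0,0,0,-8,0.3],[0,0,0,0,0,-9.5,0.3],[0,0,0,0,0,-10.1,0.3],[0,0,0,0,0,-10.5,0.3],[0,0,0,0,0,-10.7,0.3],[0,0,0,0,0,-10.8,0.3],[0,0,0,0,0,-10.8,0.3]])

```text
time: 35.8
position: [0.4938, 0.2457, 0.1632]
tool_rot: [-3.127, -0.301, -0.002]
ft_force: [0.1, 0.3, -1.3]
grip_width: 0.372
grip_force: 25.0
```

Emit:
carry_out(steps=[[0,0,0,0,0,0,0.38],[0,0,0,0,0,0,0.4],[0,0,0,0,0,0,0.44],[0,0,0,0,0,0,0.48],[0,0,0,0,0,0,0.515],[0,0,0,0,0,0,0.515],[0,0,0,0,0,0,0.515],[0,0,0,0,0,1,0.515],[0,0,0,0,0,4,0.515],[0,0,0,0,0,8,0.515],[0,0,0,0,0,11,0.515],[0,0,0,0,0,11,0.515]])

```text
time: 37.0
position: [0.4955, 0.2472, 0.2782]
tool_rot: [-3.125, -0.301, -0.014]
ft_force: [-1.1, 0.3, -1.2]
grip_width: 0.515
grip_force: 3.4
```

Emit:
carry_out(steps=[[0,0,-2,1,-5,0,0.515],[0,0,-4,2,-10,0,0.515],[0,0,-6,3,-15,0,0.515],[0,0,-8,3.8,-20,0,0.515],[0,0,-10,4.6,-25,0,0.515],[0,0,-12,5.5,-30,0,0.515],[0,0,-14,6.4,-35,0,0.515],[0,0,-17,7.3,-40,0,0.515],[0,0,-20,8.2,-45,0,0.515],[0,0,-23,9.1,-50,0,0.515],[0,0,-26,10,-55,0,0.515],[0,0,-26,10.8,-59.4,0,0.515]])

```text
time: 38.2
position: [0.6006, -0.3467, 0.2721]
tool_rot: [-3.114, 0.412, 0.001]
ft_force: [0.3, -0.2, -0.6]
grip_width: 0.513
grip_force: 3.4
```

Emit:
carry_out(steps=[[0,0,0,0,0,-2,0.515],[0,0,0,0,0,-5,0.515],[0,0,0,0,0,-8,0.515],[0,0,0,0,0,-9,0.515],[0,0,0,0,0,-9,0.515],[0,0,0,0,0,-9,0.515]])

```text
time: 38.8
position: [0.6014, -0.345, 0.184]
tool_rot: [3.114, -0.41, 0.002]
ft_force: [0.3, -0.1, 0.1]
grip_width: 0.518
grip_force: 3.4
```

```bash
python3 - <<'E'
from h import *
s=ctrl.get_state();print(s['position'],s['tool_rot'],s['grip_width'],s['grip_force'])
snap('side','side11');snap('top','top11');crop('side11',320,360,90,110,5,'a');crop('top11',200,210,105,110,3.2,'b')
a=cv2.imread('pics/a.png');b=cv2.imread('pics/b.png');print(a.shape,b.shape);o=np.zeros((a.shape[0],a.shape[1]+b.shape[1],3),np.uint8);o[:,:a.shape[1]]=a;o[:b.shape[0],a.shape[1]:]=b;cv2.imwrite('pics/c11.png',o)
E
```

```text
[ 0.60137905 -0.34499915  0.18395414] [ 3.11409438e+00 -4.10129371e-01  2.48069908e-03] 0.5181889923492965 3.422916340878146
(550, 450, 3) (352, 336, 3)
```

View pics/c11.png

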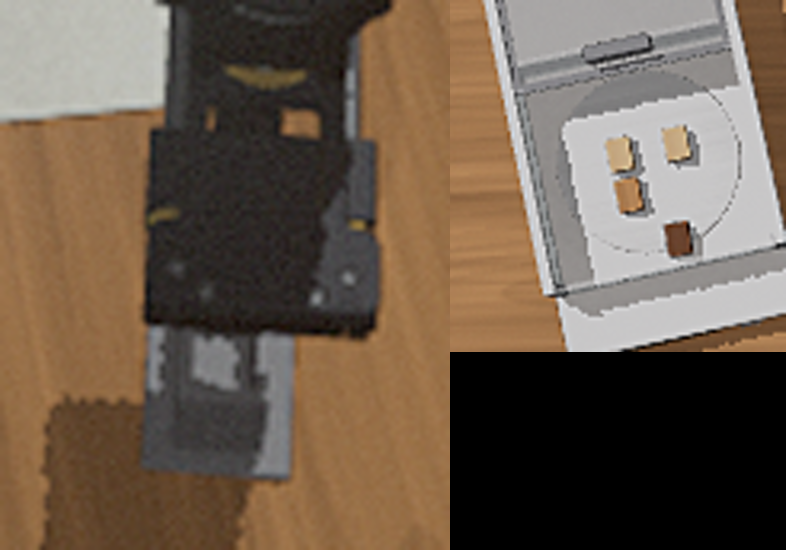

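The four specimens are at (621,153), (677,143), (629,195) and (678,239). The dark one at (678,239) has been knocked towards the pan's front edge, so I'll measure it.

```bash
python3 - <<'E'
from m import *
im=cv2.imread('pics/top11.png'); x0,y0,x1,y1=235,245,295,300;S=6
o=cv2.resize(im[y0:y1,x0:x1],None,fx=S,fy=S,interpolation=cv2.INTER_CUBIC)
m=(cv2.cvtColor(o,cv2.COLOR_BGR2HSV)[...,1]>70).astype(np.uint8)
k,l,st,c=cv2.connectedComponentsWithStats(m); a=np.radians(11);R=np.array([[np.cos(a),np.sin(a)],[-np.sin(a),np.cos(a)]])
for i in range(1,k):
    if st[i,4]<1000: continue
    ys,xs=np.nonzero(l==i)
    p=np.array([w('top11',(x+.5)/S-.5+x0,(y+.5)/S-.5+y0,.076)[:2] for x,y in zip(xs[::3],ys[::3])],np.float32)
    r=cv2.minAreaRect(p*1000); d=R@(np.array(r[0])-[530.4,227.7]); print(st[i,4],np.round(r[0],1),np.round(r[1],1),round(r[2],1),d,np.hypot(*d))
cv2.imwrite('pics/c12.png',cv2.resize(im[235:310,225:305],None,fx=7.5,fy=7.5,interpolation=cv2.INTER_CUBIC))
E
```

```text
2492 [543.9 201. ] [30.1 21.1] 10.0 [  8.1268 -28.8187] 29.94269189289383
2608 [535.4 252.9] [30.9 21.9] 10.5 [ 9.7517 23.751 ] 25.674990781397348
2873 [498.3 245.9] [31.4 23.3] 10.6 [-28.0497  23.9806] 36.903345473895115
2665 [457.2 201.3] [30.5 22. ] 8.4 [-76.9026 -11.9263] 77.8219248143676
```

View pics/c12.png

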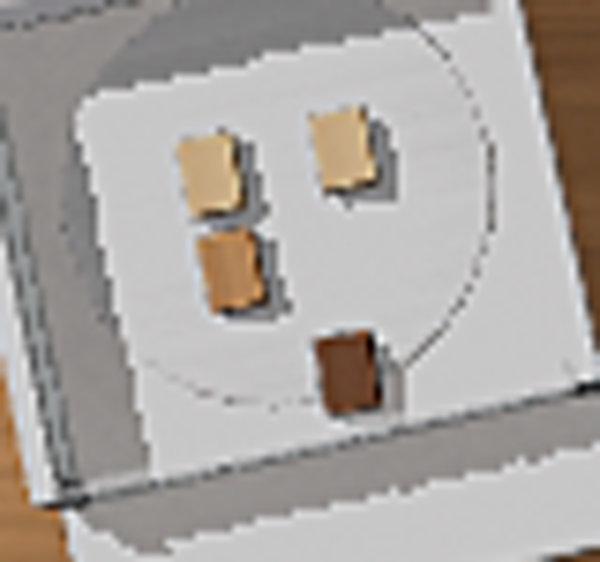

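The dark specimen is still flat on the pan at about 77 mm radius, inside the 85 mm limit by roughly 8 mm on both the projection and the visible arc. It is valid, so I'll leave it there. Returning the tongs next.

Emit:
carry_out(steps=[[0,0,0,0,-0.3,0,0.515],[0,0,0,0,-0.3,0,0.515],[0,0,0,0,-0.3,-1.5,0.515],[0,0,0,0,-0.3,-2.5,0.515],[0,0,0,0,-0.3,-3.5,0.515],[0,0,0,0,-0.3,-4.5,0.515]])

```text
time: 39.5
position: [0.6003, -0.3475, 0.1359]
tool_rot: [-3.114, 0.41, 0.002]
ft_force: [-0.6, -0.3, -0.4]
grip_width: 0.521
grip_force: 3.4
```

Emit:
carry_out(steps=[[0,0,0,0,0,-1,0.515],[0,0,0,0,0,-2,0.515],[0,0,0,0,0,-2.7,0.515],[0,0,0,0,0,-3,0.515],[0,0,0,0,0,-3.15,0.515],[0,0,0,0,0,-3.15,0.515]])

```text
time: 40.1
position: [0.6009, -0.3479, 0.1062]
tool_rot: [3.114, -0.41, 0.0]
ft_force: [0.6, -0.6, -0.6]
grip_width: 0.517
grip_force: 3.4
```

Emit:
carry_out(steps=[[0,0,0,0,0,-0.15,0.515],[0,0,0,0,0,-0.3,0.515],[0,0,0,0,0,-0.3,0.515]])

```text
time: 40.4
position: [0.6007, -0.3478, 0.103]
tool_rot: [3.115, -0.41, -0.0]
ft_force: [0.4, 0.8, -1.0]
grip_width: 0.516
grip_force: 3.4
```

Emit:
carry_out(steps=[[0,0,0,0,0,0,0.55],[0,0,0,0,0,0,0.6],[0,0,0,0,0,0,0.7],[0,0,0,0,0,0,0.8],[0,0,0,0,0,0,0.9],[0,0,0,0,0,0,1],[0,0,0,0,0,0,1],[0,0,0,0,0,2,1],[0,0,0,0,0,5,1],[0,0,0,0,0,9,1],[0,0,0,0,0,13,1],[0,0,0,0,0,18,1]])

```text
time: 41.6
position: [0.5999, -0.3474, 0.2832]
tool_rot: [-3.114, 0.41, 0.004]
ft_force: [0.1, -0.8, -0.4]
grip_width: 1.0
grip_force: 0.0
```

Emit:
carry_out(steps=[[0,0,8,0,4,2,1],[0,0,16,0,8,2,1],[0,0,24,0,12,2,1],[0,0,32,0,16,2,1],[0,0,40,0,20,2,1],[0,0,48,0,24,2,1],[0,0,56,0,28,2,1],[0,0,64,0.5,32,2,1],[0,0,72,1,36,2,1],[0,0,80,1.5,40,2,1],[0,0,88,2,44,2,1],[0,0,96,2,48,2,1]])

```text
time: 42.8
position: [0.621, 0.1335, 0.3031]
tool_rot: [2.384, 2.046, 0.001]
ft_force: [0.7, 0.4, 0.2]
grip_width: 1.0
grip_force: 0.0
```

Emit:
carry_out(steps=[[0,0,8,0,4,0,1],[0,0,16,0,8,0,1],[0,0,20,0,10.8,0,1],[0,0,20,0,10.8,0,1],[0,0,20,0,10.8,0,1]])

```text
time: 43.3
position: [0.6206, 0.2406, 0.3029]
tool_rot: [1.998, 2.424, -0.001]
ft_force: [0.4, -0.3, 0.1]
grip_width: 1.001
grip_force: 0.0
```

```bash
python3 - <<'E'
from h import *
s=ctrl.get_state();print(s['position'],s['tool_rot'])
snap('top','top13');snap('side','side13');crop('side13',320,360,90,100,4,'a');crop('top13',420,200,80,100,5,'b')
a=cv2.imread('pics/a.png');b=cv2.imread('pics/b.png');o=np.zeros((500,760,3),np.uint8);o[:400,:360]=a;o[:,360:]=b;cv2.imwrite('pics/c13.png',o)
E
```

```text
[0.62056241 0.24063605 0.3029375 ] [ 1.99762276e+00  2.42444526e+00 -5.06624503e-04]
```

View pics/c13.png

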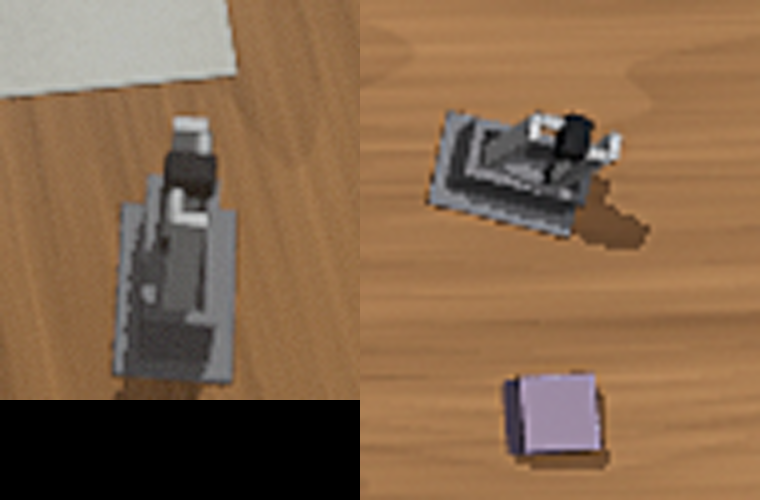

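The tongs stand upright in the stand, with the sleeve at (190,170) and (574,137), and the resin block is undisturbed. Now I'll pinch the handle.

Emit:
carry_out(steps=[[0,0,0,0,0,-4,1],[0,0,0,0,0,-8,1],[0,0,0,0,0,-12,1],[0,0,0,0,0,-14.5,1],[0,0,0,0,0,-16,0.8],[0,0,0,0,0,-16,0.6],[0,0,0,0,0,-16,0.4],[0,0,0,0,0,-16,0.2],[0,0,0,0,0,-16,0],[0,0,0,0,0,-16,0],[0,0,0,0,0,-16,0],[0,0,0,0,0,-16,0]], squeeze=20)

```text
time: 44.6
position: [0.6208, 0.2403, 0.1433]
tool_rot: [1.998, 2.424, 0.0]
ft_force: [0.7, 1.0, 0.4]
grip_width: 0.357
grip_force: 0.0
```

Emit:
carry_out(steps=[[0,0,0,0,0,0,0],[0,0,0,0,0,0,0],[0,0,0,0,0,0,0],[0,0,0,0,0,0,0],[0,0,0,0,0,0,0]])

```text
time: 45.1
position: [0.6209, 0.2402, 0.1431]
tool_rot: [1.998, 2.424, 0.0]
ft_force: [1.4, 0.2, -1.3]
grip_width: 0.156
grip_force: 20.0
```

Emit:
carry_out(steps=[[0,0,0,-1,-0.2,0,0],[0,0,0,-2.5,-0.5,0,0],[0,0,0,-4,-0.8,0,0],[0,0,0,-5.5,-1.1,0,0],[0,0,0,-7,-1.4,0,0],[0,0,0,-8.5,-1.65,0,0],[0,0,0,-10,-1.95,0,0],[0,0,0,-11.5,-2.25,0,0],[0,0,0,-13,-2.55,0,0],[0,0,0,-14.5,-2.8,0,0],[0,0,0,-15.7,-3.05,0,0],[0,0,0,-16.4,-3.2,0,0]])

```text
time: 46.3
position: [0.4555, 0.208, 0.143]
tool_rot: [1.998, 2.423, -0.0]
ft_force: [1.9, 1.6, -1.5]
grip_width: 0.162
grip_force: 20.0
```

Emit:
carry_out(steps=[[0,0,0,0,0,0,0],[0,0,0,-0.3,-0.06,0,0],[0,0,0,-0.6,-0.12,0,0],[0,0,0,-0.9,-0.18,0,0],[0,0,0,-1.2,-0.24,0,0],[0,0,0,-1.2,-0.24,0,0]])

```text
time: 46.9
position: [0.4475, 0.2064, 0.143]
tool_rot: [1.997, 2.421, 0.01]
ft_force: [11.3, 3.3, -10.6]
grip_width: 0.158
grip_force: 20.0
```

Travel is 0.18 m to a hard stop, so the door is shut. Release and retreat.

Emit:
carry_out(steps=[[0,0,0,0.2,0.04,0,0],[0,0,0,0.2,0.04,0,0.3],[0,0,0,0.2,0.04,0,0.5],[0,0,0,0.2,0.04,0,0.7],[0,0,0,0.2,0.04,0,0.9],[0,0,0,0.2,0.04,0,1],[0,0,0,0.2,0.04,0,1],[0,0,0,0.2,0.04,3,1],[0,0,0,0.2,0.04,7,1],[0,0,0,0.2,0.04,11,1],[0,0,0,0.2,0.04,15,1],[0,0,0,0.2,0.04,18,1]])

```text
time: 48.1
position: [0.447, 0.2066, 0.3258]
tool_rot: [1.997, 2.422, 0.003]
ft_force: [0.4, 0.5, 0.4]
grip_width: 0.985
grip_force: 0.0
```

Emit:
carry_out(steps=[[0,0,0,0,-4,0,1],[0,0,0,0.5,-8,0,1],[0,0,0,1,-12,0,1],[0,0,0,2,-16,0,1],[0,0,0,3,-20,0,1],[0,0,0,4,-24,0,1],[0,0,0,5,-28,0,1],[0,0,0,5,-30,0,1],[0,0,0,5,-30,0,1]])

```text
time: 49.0
position: [0.4963, -0.0979, 0.3224]
tool_rot: [-2.006, -2.417, 0.001]
ft_force: [0.8, 0.0, 0.7]
grip_width: 0.999
grip_force: 0.0
```

```bash
python3 - <<'E'
from h import *
snap('top','top14');crop('top14',195,150,110,180,3.3,'c14')
E
```

```text
(no output)
```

View pics/c14.png

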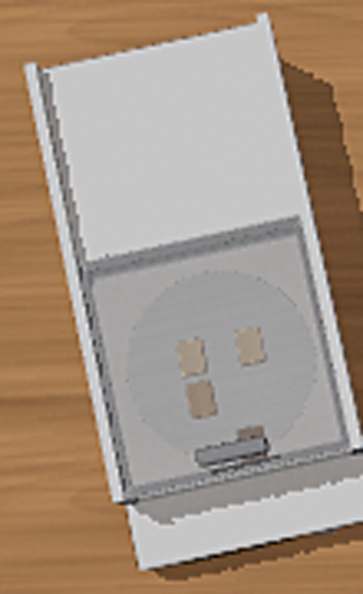

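The door is shut, with the handle at (232,452). Four specimens lie separately on the pan at (191,357), (249,345), (202,398) and, partly behind the handle, (252,433). Handing in.

```bash
python3 -c "
from bench import ctrl
print(ctrl.close_job())"
```

```text
the job is handed in; nothing more can be done
None
```

I handed the job in: all four specimens lie flat and separate on the pan, the tongs are upright in their stand and the door is shut. The hand-in returned no verdict. One specimen was knocked during the run and rests about 77 mm from the pan centre (limit 85 mm); I left it there.

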